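Rotate the stock in a sloped cup lane

ROBOT

A 6-joint arm with a two-finger parallel gripper is mounted at the origin on a cart in front of the work surface, level with it; the furniture and walls round the work are solid. World frame = base frame: x ahead of the robot, y to its left, z up, the work surface at z = 0. Lengths are in mm, angles in degrees, forces in N, time in s.
With the tool pointing down it reaches from about 300 to 875 mm from the base axis. Payload 6.4 kg.
Tool frame: the origin (TCP) lies midway between the tips of the shut fingers; the grasp point (between the pads) lies 19 mm behind it (r.grasp_offset is the distance from the TCP to the grasp point, in mm); z points along the fingers, y is the line along which they close (so a half turn about z gives the same grasp; the last joint's range is limited). The gripper opens to 88 mm and grips with 3 to 60 N. Pads are 18 mm wide; open, the fingers measure 123 mm over their backs; the gripper's body (75 mm by 187 mm) begins 45 mm behind the grasp point.
Start: joints at [-88.768, 10.359, 92.074, -0, 77.567, -11.82], TCP at [129.87, -560.156, 238.714] pointing down, gripper open.
Joint ranges: [-171.53, 171.53], [-51.25, 118.39], [17.06, 147.69], [-65.23, 245.23], [0, 150.52], [-178.68, 178.68]. Speed limits (degrees/s): [147.25, 147.25, 172.46, 180, 180, 180].

INTERFACE

Orientations are given as [roll, pitch, yaw] about the fixed x, y, z axes, in that order (R = Rz(yaw) Ry(pitch) Rx(roll)).
In Python, from workcell import r gives the robot as it stands. The module is installed in compiled form; this text tells all that it offers.
- The arm moves only by the tool jog_arm, never from a script. Its argument "targets" is a list of rows, each a list of 7 numbers: the shift along the tool's x, y, z in m, then the turn, a rotation vector about the tool's x, y, z in degrees, then the gripper's target within -1 to 1 (shut at 1, half-way at 0, fully open at -1). In form: [[dx, dy, dz, wx, wy, wz, hand], ...]. A call has 1 to 8 rows; each row is the pose to reach, as a shift and turn from the pose commanded when the call began, along the tool's axes at that moment; what a row does not reach only later rows make up. A row lasts 1/10 s, in which the tool goes at most 50 mm and 8.59 degrees, less where a joint would pass 70% of its speed; a pose out of reach is approached as far as the arm can. A call with a gripper value outside its range is refused whole. The fingers move at their own pace and stop on an object; the grip force is fixed at half the most. Time passes only in rows, so rows that repeat a pose let the fingers close. It gives the time, the measured TCP pose, the force, the opening and the grip force at its end, in the units of the state.
- r.state(): the state, without advancing time (a new reading comes with each control period).
- r.grab_frame(name): name is "scene" or "top"; returns a dict with "image" (400x640x3 uint8, red, green, blue), "z_map" (400x640 float32, mm along the optical axis (not along the pixel's ray), 0 where there is no reading), "K" (3x3 intrinsics, pixels), "extrinsics" (4x4, takes a point from camera to world coordinates). Camera axes: x right, y down, z forward; pixel columns grow to the right and rows downward; lengths in mm; the calibration is good to about 2 mm. A picture is of the moment at which its call begins.
- r.hand_in(): hands the job in; it is judged then, once.
Trained networks look in a picture, given as the dict that the camera call returned (one of the last four; its "shot" number tells which), for a name from the list of things; names that differ only in an ending like _2 or _b are one class to them, and where a whole thing is asked for, a point or a joint stands for the part that bears it (a point fixed in the world has none). Each returns a list of dicts, best first, with "score" (0 to 1); they miss things now and then, are a little off and sometimes report something else, mostly with a low value. They report only what shows in the picture. A call takes as long as a camera call. They do not tell look-alikes from the thing itself.
- r.search_frame(target, picture): "xyz" ([x, y, z] in mm, in world coordinates, good to about 4 mm: the middle of the surface that is visible of it).
- r.spot_point(target, picture): "xyz" ([x, y, z] in mm, in world coordinates, good to about 4 mm: a listed point, or the origin of a listed thing).
The state is a dict: "t": time; "q": joint angles; "joint_velocities": joint speeds; "effort": joint torques, N m; "tcp_pos": TCP position; "tcp_rot": TCP orientation; "wrist_force": force on the tool from outside, world axes, zero at the start; "moment": the same for the moment, N m; "gripper_width": opening from 0.0 (shut) to 1.0 (fully open); "gripper_force": force on a finger pad.
Only numpy, scipy, OpenCV 4.12 (cv2) and the standard library are available. Lean on these libraries where they do the work, as an engineer would, in place of code of your own. Each camera call takes 0.05 s, during which the arm holds its last target. There are 200 camera calls.

TASK

Work first in, first out at the sloped cup lane: take the oldest cup, the one at the low front end just behind the green sprung stop, out over the top and stand it upright in the shallow yellow tray. Then stand the new blue-capped cup on the lane floor behind the last orange-capped cup and push the whole row down with it, until the sprung stop is felt to give by about 5 mm (3 to 4 N), never so hard that it bottoms at 12 mm. Let go, leaving all three cups standing in the lane, touching one another and the stop, and leave the hand decapper and the wipe pack where they are.

Things in the scene. Friction and masses are not known exactly. Their poses are not given: they have to be found in the camera images.
- lane: Fixed channel rising 20 degrees away from the robot, grey floor between aluminium rails, on a level foot plate 300 x 84 mm. Its frame is tilted with it: origin 45 mm above the worktop, on the floor's centre line at the face of the green stop at rest (low front end); +x uphill along the floor, +y across to the left, +z square to the floor. Rails: y = 21 to 26 mm either side, 14 mm high.
- lane_rear (a point): Point on the floor's centre line near its open rear end, lane x = 240 mm (the floor runs from x = -41 to 251 mm). New cups are stood on the floor from above here, uphill of the last cup. Cups do not run by themselves: floor friction (about 0.43) just holds them; pushing the row takes under 1 N until the stop is met.
- arch (a point): Middle of the lower edge of the blue header plate of the arch over the lane, at lane x 54.5, z 63 mm. Plate: lane x 51 to 57, y +-29, z 63 to 127 mm, posts 34 mm either side. It clears the cups but bars an upright gripper at the front cup: lean the wrist downhill 25 to 40 degrees from vertical (5 to 20 from the cup's axis) and lift the cup square to the floor.
- stop (a joint): Green sprung stop plate at the low end of the lane, 34 mm wide, top 47 mm above the floor. Joint in m: 0 = at rest (face at lane x = 0), growing as the row presses it downhill; spring 700 N/m, damped (40 N s/m), travel 12 mm. Pressing is good from 3 to 11 mm; it must not be rammed to its end. Its spring housing stands downhill of it (x -37 to -23, z up to 22 mm).
- cup_old: Oldest cup, white with an orange screw cap, at the front of the lane (x about 23 to 27 mm). All four cups: 53 mm high, body 38 mm across, cap 42 to 44 mm across from 40 to 53 mm above the foot, about 60 g, most of it low down, firm; origin at the centre of the foot, +z through the cap. Best gripped across the cap, fingers closing along lane y.
- cup_mid: Second cup in the lane, also orange-capped, starting about 73 to 79 mm up the lane, partly under the arch. In the end it is the front one, against the stop. Size and origin as cup_old.
- cup_last: Third and last cup in the lane, orange-capped, starting about 121 to 130 mm up the lane. Size and origin as cup_old.
- cup_new: New cup with a blue cap, standing upright on the worktop left of the lane. Size and origin as cup_old.
- tray: Fixed shallow open yellow tray, 90 x 120 x 18 mm outside, walls and floor 4 mm thick; origin at the centre of its underside, long side along its y.
- decapper: Loose orange hand decapper, 35 mm across, 70 mm high, upright, left of the lane; origin at the centre of its foot. Not to be disturbed.
- wipe_pack: Loose pale blue pack of wipes, 112 x 75 x 41 mm, right of the lane; origin at the centre of its underside. Not to be disturbed.
Not all that is in view belongs to the job. Of the things that look like the cup_new, the larger one is meant.

How it is judged (in metres and radians):
On the way, in this order (a step that is already met when the one before it is completed fails the run):
1. the oldest cup stands upright in the tray, let go (x of cup_old in the frame of tray between -0.035 and 0.035 m and y of cup_old in the frame of tray between -0.05 and 0.05 m and z of cup_old in the frame of tray between -0.002 and 0.012 m and angle between cup_old's own z axis and vertical below 0.12 rad and linear speed of cup_old below 0.02 m/s and contact force between cup_old and the fingers below 0.1 N), for 0.2 s.
2. the new cup stands on the lane floor behind the last cup (x of cup_new in the frame of lane between 0.088 and 0.24 m and z of cup_new in the frame of lane between -0.005 and 0.006 m and y of cup_new in the frame of lane between -0.008 and 0.008 m and angle between the z axis of cup_new and the z axis of lane, either way round below 0.12 rad and distance between cup_new and cup_mid above 0.07 m), for 0.1 s.
3. the row presses the sprung stop in by 3 mm or more (value of joint stop above 0.003 m and x of cup_mid in the frame of lane between 0.006 and 0.03 m and z of cup_mid in the frame of lane between -0.005 and 0.006 m and y of cup_mid in the frame of lane between -0.008 and 0.008 m and angle between the z axis of cup_mid and the z axis of lane, either way round below 0.12 rad and x of cup_new in the frame of lane between 0.075 and 0.13 m), for 0.1 s.
At the end, for the whole second after the job is handed in: The oldest cup stands upright in the tray; in the lane, from the stop up, the second, third and new cup stand square to the floor (all within 7 degrees), the first within 5 mm of the stop, neighbouring axes under 48 mm apart; all are at rest and let go (all of step 1 and x of cup_mid in the frame of lane between 0.008 and 0.027 m and z of cup_mid in the frame of lane between -0.005 and 0.006 m and y of cup_mid in the frame of lane between -0.008 and 0.008 m and angle between the z axis of each of cup_mid, cup_last, cup_new and the z axis of lane, either way round below 0.12 rad and x of cup_last in the frame of lane between 0.048 and 0.075 m and z of cup_last in the frame of lane between -0.005 and 0.006 m and y of cup_last in the frame of lane between -0.008 and 0.008 m and x of cup_new in the frame of lane between 0.088 and 0.122 m and z of cup_new in the frame of lane between -0.005 and 0.006 m and y of cup_new in the frame of lane between -0.008 and 0.008 m and distance between cup_mid and cup_last below 0.048 m and distance between cup_last and cup_new below 0.048 m and linear speed of each of cup_mid, cup_last, cup_new below 0.02 m/s and contact force between each of cup_mid, cup_last, cup_new and the fingers below 0.1 N); the robot touches nothing.
It fails at once if the sprung stop is rammed (pressed in more than 11.7 mm, its end of travel) (value of joint stop above 0.0117 m).
It fails at once if the decapper or the wipe pack is moved more than 25 mm (distance of any of decapper, wipe_pack from where it was at the start of the episode above 0.025 m).
It fails at once if a cup is tipped over (angle between any of cup_old, cup_mid, cup_last, cup_new's own z axis and vertical above 1.1 rad).
It also fails if it takes over 58 s, if anything falls off the work surface, if the arm or the gripper's body presses on something with over 40 N, if the wrist force passes 120 N, or if a joint passes its speed limit or range.

## Working session

There is one attempt and no reset: what is moved stays moved. The work goes in short steps, Python scripts to look and compute and a tool call to move; the robot and the scene stay as the last step left them, time stands still between calls to the robot, and variables do not carry over. Pictures are saved under pics/ and viewed, at most 13 in all, crops included, and the job is handed in when it is done.

Besides the shell and the picture viewer there is one more tool, called as name(argument=value, ...), one argument or row to a line, values as JSON. jog_arm: Moves the arm, as the interface text tells. Its arguments: {"type":"object","properties":{"targets":{"type":"array","items":{"type":"array","items":{"type":"number"}}}},"required":["targets"]}

```bash
mkdir -p pics; python3 - <<'E'
from workcell import r
import cv2,numpy as np
print(r.state())
for n in("scene","top"):
    f=r.grab_frame(n); cv2.imwrite(f"pics/{n}1.png",f["image"][:,:,::-1])
    print(n,f["K"].tolist(),np.round(f["extrinsics"],3).tolist())
    for t in ["lane","lane_rear","arch","stop","cup_old","cup_new","tray","decapper","wipe_pack"]:
        try: print(t,[(np.round(d["xyz"]).tolist(),round(d["score"],2)) for d in r.spot_point(t,f)[:5]])
        except Exception as e: print(t,e)
E
```

```text
{'t': 0.0, 'q': array([-8.87678245e+01,  1.03993089e+01,  9.21326212e+01, -7.81160555e-04,
        7.75663295e+01, -1.18211244e+01]), 'joint_velocities': array([ 0.1040073 ,  0.11206349, -0.10567086,  0.00652572, -0.08333482,
       -0.04448213]), 'effort': array([-7.19832660e-04, -4.33870983e+01, -3.41842103e+01,  7.01211230e-02,
        3.85639630e-02, -1.37491124e-04]), 'tcp_pos': array([ 129.85925077, -559.5911058 ,  237.82735655]), 'tcp_rot': array([-1.79903668e+02, -1.93827796e-02,  1.30534524e+01]), 'wrist_force': array([-0.68402784,  0.44295006, -0.61649401]), 'moment': array([ 0.01461061, -0.0172121 , -0.01208028]), 'gripper_force': 0.0, 'gripper_width': 1.0011770536100644}
scene [[478.4566286433007, 0.0, 311.73645742166696], [0.0, 478.4566286433007, 200.06303373289947], [0.0, 0.0, 1.0]] [[-0.549, -0.647, 0.53, -168.146], [-0.836, 0.414, -0.36, 595.507], [0.013, -0.64, -0.768, 1124.262], [0.0, 0.0, 0.0, 1.0]]
lane [([422.0, 236.0, 45.0], 0.57), ([423.0, -13.0, -2.0], 0.21)]
lane_rear [([642.0, 297.0, 130.0], 0.8)]
arch [([450.0, 249.0, 124.0], 0.69)]
stop it knows: arch, cup
[... 342 characters left out ...]
0.6785761425386, 0.0, 318.2957852589156], [0.0, 400.6785761425386, 198.43637957899446], [0.0, 0.0, 1.0]] [[0.004, -0.996, 0.088, 446.245], [-1.0, -0.004, 0.008, 137.925], [-0.008, -0.088, -0.996, 1160.478], [0.0, 0.0, 0.0, 1.0]]
lane [([448.0, 246.0, 121.0], 0.75), ([418.0, 241.0, 50.0], 0.55)]
lane_rear [([640.0, 301.0, 130.0], 0.63)]
arch []
stop it knows: arch, cup_last, cup_mid, cup_new, cup_old, decapper, lane, lane_rear, tray, wipe_pack
cup_old [([445.0, 242.0, 55.0], 0.41)]
cup_new [([439.0, 474.0, 0.0], 0.63), ([555.0, 408.0, 2.0], 0.51)]
tray [([419.0, -14.0, -0.0], 0.72)]
decapper [([445.0, 399.0, -1.0], 0.54)]
wipe_pack [([409.0, -173.0, -2.0], 0.68), ([444.0, 242.0, 54.0], 0.65)]
```

View pics/scene1.png

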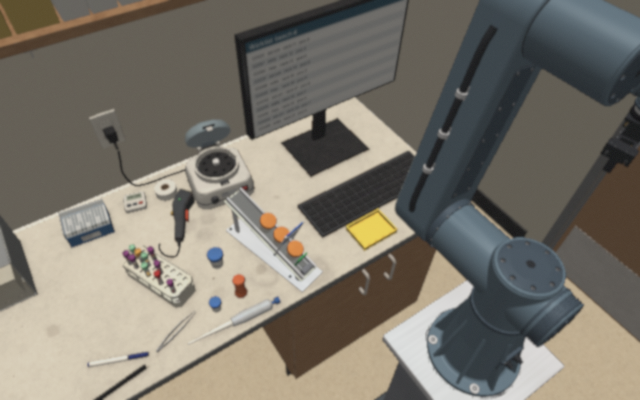

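View pics/top1.png

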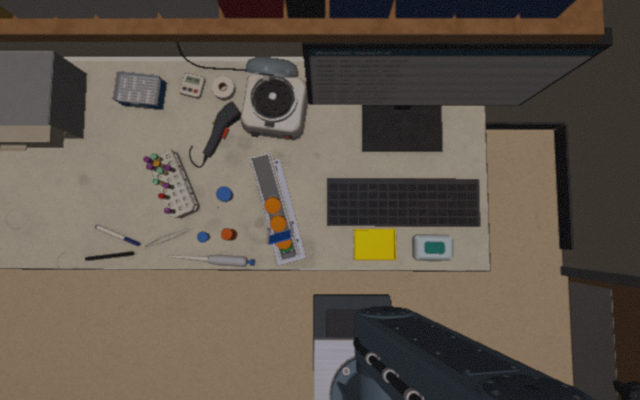

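The scene view shows two blue-capped cups. The one at (215,256) in scene and (224,194) in top looks larger; the one at (215,302) in scene and (203,237) in top looks smaller. The lane has three orange caps at about (268,220) to (296,249) in scene. The tray is at (375,244) in top. Next I'll measure these and confirm with a crop.

```bash
cat >h.py <<'E'
from workcell import r
import cv2,numpy as np
def cloud(f):
    z=f["z_map"].astype(float); v,u=np.mgrid[:400,:640]; K=f["K"]
    P=np.stack([(u-K[0,2])*z/K[0,0],(v-K[1,2])*z/K[1,1],z],-1)@f["extrinsics"][:3,:3].T+f["extrinsics"][:3,3]
    P[z==0]=np.nan; return P
def hsv(f): return cv2.cvtColor(f["image"],cv2.COLOR_RGB2HSV)
def blobs(f,lo,hi,amin=15):
    m=cv2.inRange(hsv(f),lo,hi); n,L,s,c=cv2.connectedComponentsWithStats(m)
    P=cloud(f)
    return [(c[i].round(1),s[i],P[L==i]) for i in range(1,n) if s[i][4]>=amin]
E
python3 - <<'E'
from h import *
for n in("top","scene"):
    f=r.grab_frame(n)
    crop=f["image"][150:262,190:310] if n=="top" else f["image"][190:320,190:330]
    cv2.imwrite(f"pics/{n}crop.png",cv2.resize(crop[:,:,::-1],None,fx=5 if n=="top" else 4.5,fy=5 if n=="top" else 4.5,interpolation=cv2.INTER_CUBIC))
    for nm,lo,hi in(("or",(5,140,100),(16,255,255)),("bl",(100,150,60),(120,255,255)),("ye",(22,150,120),(32,255,255)),("gr",(45,90,50),(80,255,255))):
        for c,s,P in blobs(f,lo,hi):
            P=P[~np.isnan(P[:,0])]
            P=P[(P[:,0]<800)&(P[:,2]>-10)&(P[:,2]<250)]
            if len(P)>9: print(n,nm,c,s[2:],len(P),"med",np.median(P,0).round(),"lo",np.percentile(P,3,axis=0).round(),"hi",np.percentile(P,97,axis=0).round())
E
```

```text
top or [224.9 132.1] [ 5 10 23] 23 med [737. 416.  32.] lo [724. 410.  29.] hi [749. 422.  37.]
top or [272.4 205. ] [ 16  17 207] 205 med [520. 264. 137.] lo [502. 246. 130.] hi [538. 280. 144.]
top or [277.7 223.1] [ 16  17 203] 201 med [474. 251. 120.] lo [456. 233. 112.] hi [492. 269. 126.]
top or [226.2 233.8] [11 11 97] 97 med [445. 397.  67.] lo [431. 384.  63.] hi [459. 410.  72.]
top or [283.8 244.2] [16  9 86] 86 med [419. 236. 100.] lo [409. 220.  95.] hi [429. 254. 104.]
top bl [223.9 193.6] [ 13  13 136] 136 med [556. 410.  51.] lo [542. 393.  48.] hi [573. 426.  55.]
top bl [279.4 236.7] [ 20  13 155] 154 med [438. 242. 157.] lo [426. 219. 131.] hi [451. 266. 180.]
top bl [202.6 236.5] [10  8 65] 65 med [439. 470.  37.] lo [428. 458.  33.] hi [447. 482.  41.]
top ye [374.5 244. ] [  42   31 1300] 1291 med [418. -14.   3.] lo [377. -70.  -1.] hi [461.  42.  19.]
top gr [286.4 249.3] [11  6 23] 23 med [403. 229.  85.] lo [401. 219.  78.] hi [412. 245.  91.]
scene or [186.2 214.7] [ 3 10 26] 26 med [734. 419.  32.] lo [719. 411.  24.] hi [754. 426.  39.]
scene or [267.6 220.5] [ 15  14 169] 168 med [517. 267. 137.] lo [501. 249. 130.] hi [534. 285. 144.]
scene or [279.8 233.5] [ 14  14 136] 136 med [474. 257. 121.] lo [460. 237. 115.] hi [488. 272. 127.]
scene or [294.8 248.5] [ 15  14 177] 176 med [425. 242. 103.] lo [410. 224.  96.] hi [441. 259. 111.]
scene or [238.3 280.3] [ 11  12 101] 99 med [441. 400.  67.] lo [429. 388.  60.] hi [456. 411.  71.]
scene or [239.9 292.6] [10  9 44] 44 med [432. 406.  19.] lo [428. 395.  10.] hi [439. 413.  42.]
scene ye [370.7 228.8] [ 48  38 989] 988 med [421. -15.   4.] lo [374. -68.  -1.] hi [460.  44.  18.]
```

View pics/topcrop.png

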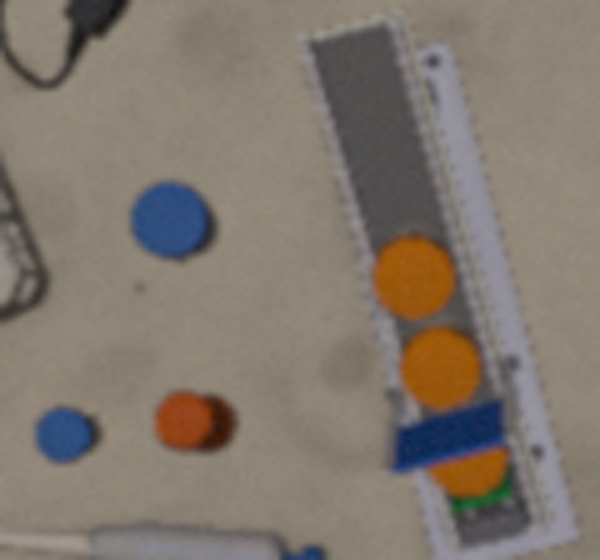

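View pics/scenecrop.png

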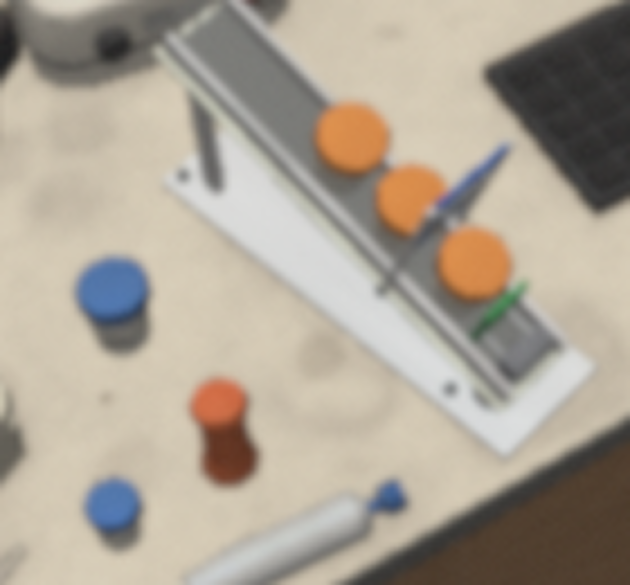

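The crops confirm it: the larger blue-capped cup is the one at top (224,194), world about (557,411) with its cap top at about 52 mm. The other, at top (203,237), has a smaller cap and is only about 38 mm high. The arch header plate sits between the front and second orange cups. Next is the lane fit.

```bash
cat >>h.py <<'E'
def Rl(yaw):
    c,s=np.cos(np.radians(yaw)),np.sin(np.radians(yaw)); C,S=np.cos(np.radians(20)),np.sin(np.radians(20))
    return np.array([[c,-s,0],[s,c,0],[0,0,1]])@np.array([[C,0,-S],[0,1,0],[S,0,C]])
def caps(f):
    out=[]
    for c,s,P in blobs(f,(5,140,100),(16,255,255),60)+blobs(f,(100,150,60),(120,255,255),60):
        P=P[~np.isnan(P[:,0])]; out.append((c,P))
    return out
E
python3 - <<'E'
from h import *
T=np.array([422.,238,45]);
for n in("top","scene"):
    f=r.grab_frame(n); P=cloud(f).reshape(-1,3); P=P[~np.isnan(P[:,0])]
    for yaw in (15,16):
        L=(P-T)@Rl(yaw)
        sel=L[(abs(L[:,1])<33)&(L[:,2]>-6)&(L[:,2]<24)]
        for a in range(145,250,15):
            q=sel[(sel[:,0]>a)&(sel[:,0]<a+15)]
            fl=q[abs(q[:,1])<17]; ra=q
            print(n,yaw,a,len(q),"ylo/hi",np.percentile(ra[:,1],[2,98]).round(1),"mid",ra[:,1][[ra[:,1].argmin(),ra[:,1].argmax()]].mean().round(1),"floor z",np.median(fl[:,2]).round(1))
    Q=(P-T)@Rl(16); hsvv=hsv(f)
    big=Q[(abs(Q[:,1])<30)&(abs(Q[:,2])<8)]; print("floor x range",np.percentile(big[:,0],[0.5,99.5]))
    for c,B in caps(f):
        L=(B-T)@Rl(16)
        if abs(np.median(L[:,1]))<40: print(c,"lane med",np.median(L,0).round(1),np.percentile(L,2,axis=0).round(1),np.percentile(L,98,axis=0).round(1))
E
```

```text
top 15 145 119 ylo/hi [-28.4  25.1] mid -0.7 floor z -0.7
top 15 160 118 ylo/hi [-27.4  24.9] mid -0.0 floor z -0.7
top 15 175 123 ylo/hi [-28.3  28.6] mid -0.1 floor z -1.0
top 15 190 121 ylo/hi [-27.2  26. ] mid 0.0 floor z -1.1
top 15 205 122 ylo/hi [-28.2  28.3] mid 0.0 floor z -1.1
top 15 220 124 ylo/hi [-27.8  27.3] mid 0.3 floor z -0.9
top 15 235 123 ylo/hi [-27.  25.] mid -0.6 floor z -1.3
top 16 145 116 ylo/hi [-31.3  22.5] mid -3.4 floor z -0.7
top 16 160 119 ylo/hi [-30.5  22.4] mid -2.8 floor z -0.6
top 16 175 124 ylo/hi [-31.3  25.3] mid -3.1 floor z -0.8
top 16 190 121 ylo/hi [-30.5  24.3] mid -2.6 floor z -1.1
top 16 205 121 ylo/hi [-31.4  24.8] mid -3.5 floor z -1.1
top 16 220 125 ylo/hi [-31.6  22.3] mid -3.3 floor z -0.9
top 16 235 121 ylo/hi [-30.4  21.1] mid -3.7 floor z -1.4
floor x range [-40.58657645 252.60700096]
[272.4 204.9] lane med [126.3  -1.9  51.9] [106.2 -20.6  47.4] [145.6  16.   55.9]
[277.8 223.1] lane med [75.9 -1.8 52.2] [ 55.7 -19.9  45.5] [94.8 16.8 55.8]
[283.7 244.2] lane med [16.3  0.8 52.1] [  4.9 -18.7  48.9] [23.8 16.7 55.3]
[279.5 236.8] 
[... 471 characters left out ...]
or z -0.2
scene 16 145 87 ylo/hi [-24.4  30. ] mid 1.8 floor z -1.0
scene 16 160 123 ylo/hi [-26.2  29.2] mid 0.7 floor z -0.7
scene 16 175 118 ylo/hi [-25.8  28.2] mid 0.9 floor z -0.7
scene 16 190 119 ylo/hi [-24.6  27.8] mid 0.9 floor z -1.0
scene 16 205 115 ylo/hi [-25.6  28. ] mid 0.7 floor z -0.2
scene 16 220 116 ylo/hi [-24.9  28.3] mid 1.8 floor z -0.4
scene 16 235 116 ylo/hi [-25.3  26.7] mid 0.9 floor z -0.3
floor x range [-44.97686165 625.68256823]
[267.6 220.5] lane med [124.7   1.6  53. ] [107.4 -17.   49.6] [142.2  20.5  57. ]
[279.9 233.6] lane med [77.8  3.2 52.8] [ 65.1 -16.8  47.9] [91.9 20.6 57.6]
[294.8 248.5] lane med [23.8  2.6 52.6] [  6.1 -16.   48.9] [41.9 20.5 57.1]
```

```bash
cat >>h.py <<'E'
from scipy.spatial.transform import Rotation as Ro
YAW=15.3; T0=np.array([421.6,239.4,45.]); RL=Rl(YAW)
def lane(x,y,z): return T0+RL@np.array([x,y,z],float)
def pose(g,th,yaw=YAW):   # grasp point g, lean th downhill
    R=Ro.from_euler('xyz',[180,-th,yaw],degrees=True); return np.array(g,float)+19*R.as_matrix()[:,2],R
def cur():
    s=r.state(); return s["tcp_pos"],Ro.from_euler('xyz',s["tcp_rot"],degrees=True)
def rows(poses,start=None):
    p0,R0=start or cur()
    for p,R in poses:
        d=R0.inv().apply(p-p0)/1000; w=(R0.inv()*R).as_rotvec(degrees=True)
        print("tcp",np.round(p,1),"row",np.round(d,4).tolist(),np.round(w,2).tolist())
def back(ps,d): return ps[0]-d*ps[1].as_matrix()[:,2],ps[1]
E
python3 - <<'E'
from h import *
g=pose(lane(24.5,0,46.5),38)
via=(np.array([420.,-150,300]),Ro.from_euler('xyz',[180,0,YAW],degrees=True))
rows([via]); rows([back(g,110),g],via)
print(g[0])
E
```

```text
tcp [ 420. -150.  300.] row [0.3753, -0.3341, -0.0613] [0.0, -0.0, -2.25]
tcp [374.4 226.5 168.8] row [0.0554, -0.3752, 0.1312] [0.0, 38.0, 0.0]
tcp [439.7 244.4  82.1] row [0.1231, -0.3752, 0.2179] [0.0, 38.0, 0.0]
[439.7492094  244.36506185  82.10299606]
```

jog_arm(
  targets=[
    [0.375, -0.334, -0.061, 0, 0, -2.25, -1],
    [0.375, -0.334, -0.061, 0, 0, -2.25, -1],
    [0.375, -0.334, -0.061, 0, 0, -2.25, -1],
    [0.375, -0.334, -0.061, 0, 0, -2.25, -1],
    [0.375, -0.334, -0.061, 0, 0, -2.25, -1],
    [0.375, -0.334, -0.061, 0, 0, -2.25, -1],
    [0.375, -0.334, -0.061, 0, 0, -2.25, -1],
    [0.375, -0.334, -0.061, 0, 0, -2.25, -1],
  ],
)

```text
t: 1.9
tcp_pos: [359.8, -234.2, 287.6]
tcp_rot: [179.9, -0.0, 15.3]
wrist_force: [0.7, -0.8, -0.1]
gripper_width: 0.996
gripper_force: 0.0
```

```bash
python3 - <<'E'
from h import *
g=pose(lane(24.5,0,46.5),38)
rows([back(g,110)])
E
```

```text
tcp [374.4 226.5 168.8] row [0.1354, -0.4407, 0.1184] [0.06, 37.97, -0.0]
```

jog_arm(
  targets=[
    [0.135, -0.44, 0.118, 0, 38, 0, -1],
    [0.135, -0.44, 0.118, 0, 38, 0, -1],
    [0.135, -0.44, 0.118, 0, 38, 0, -1],
    [0.135, -0.44, 0.118, 0, 38, 0, -1],
    [0.135, -0.44, 0.118, 0, 38, 0, -1],
    [0.135, -0.44, 0.118, 0, 38, 0, -1],
    [0.135, -0.44, 0.118, 0, 38, 0, -1],
    [0.135, -0.44, 0.118, 0, 38, 0, -1],
  ],
)

```text
t: 2.7
tcp_pos: [380.7, 105.3, 195.1]
tcp_rot: [180.0, -37.8, 15.1]
wrist_force: [0.7, 0.2, -1.3]
gripper_width: 1.003
gripper_force: 0.0
```

jog_arm(
  targets=[
    [0, 0, 0, 0, 0, 0, -1],
    [0, 0, 0, 0, 0, 0, -1],
  ],
)

```text
t: 2.9
tcp_pos: [380.2, 106.3, 195.1]
tcp_rot: [-180.0, -37.6, 15.5]
wrist_force: [-0.1, -0.8, 1.2]
gripper_width: 0.999
gripper_force: 0.0
```

```bash
python3 - <<'E'
from h import *
g=pose(lane(24.5,0,46.5),38)
rows([back(g,110),back(g,30),g])
E
```

```text
tcp [374.4 226.5 168.8] row [0.005, -0.1174, 0.0371] [-0.14, 0.38, 0.15]
tcp [421.9 239.5 105.7] row [0.0055, -0.1172, 0.1171] [-0.14, 0.38, 0.15]
tcp [439.7 244.4  82.1] row [0.0057, -0.1171, 0.1471] [-0.14, 0.38, 0.15]
```

jog_arm(
  targets=[
    [0.005, -0.117, 0.037, 0, 0.3, 0, -1],
    [0.005, -0.117, 0.037, 0, 0.3, 0, -1],
    [0.005, -0.117, 0.037, 0, 0.3, 0, -1],
    [0.005, -0.117, 0.077, 0, 0.3, 0, -1],
    [0.0055, -0.117, 0.117, 0, 0.3, 0, -1],
    [0.0055, -0.117, 0.117, 0, 0.3, 0, -1],
    [0.0055, -0.117, 0.117, 0, 0.3, 0, -1],
  ],
)

```text
t: 3.6
tcp_pos: [424.8, 233.6, 103.3]
tcp_rot: [180.0, -37.6, 14.7]
wrist_force: [0.5, -0.1, 0.2]
gripper_width: 0.996
gripper_force: 0.0
```

```bash
python3 - <<'E'
from h import *
g=pose(lane(24.5,0,46.5),38)
rows([g]); print(r.state()["tcp_rot"])
E
```

```text
tcp [439.7 244.4  82.1] row [0.0007, -0.0066, 0.0273] [0.35, 0.42, -0.44]
[179.9927624  -37.5813491   14.74326805]
```

jog_arm(
  targets=[
    [0, 0, 0, 0, 0, 0, -1],
    [0, 0, 0, 0, 0, 0, -1],
  ],
)

```text
t: 3.8
tcp_pos: [425.0, 235.4, 107.6]
tcp_rot: [-180.0, -38.1, 14.9]
wrist_force: [-0.2, 0.3, -0.9]
gripper_width: 1.0
gripper_force: 0.0
```

```bash
python3 - <<'E'
from h import *
g=pose(lane(24.5,0,46.5),38)
rows([g]); print(r.state()["tcp_rot"])
f=r.grab_frame("scene");cv2.imwrite("pics/s2.png",cv2.resize(f["image"][150:330,200:440,::-1],None,fx=3.2,fy=3.2,interpolation=cv2.INTER_CUBIC))
E
```

```text
tcp [439.7 244.4  82.1] row [-0.0027, -0.0049, 0.0303] [0.23, -0.09, -0.33]
[-179.97394492  -38.08670676   14.88466186]
```

View pics/s2.png

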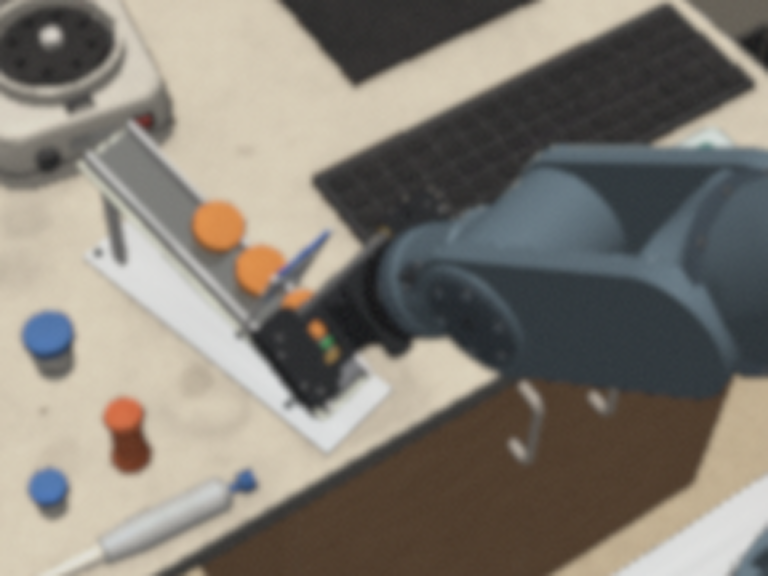

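The gripper straddles the front cup just downhill of the arch, with the cap visible between the fingers at crop (300,300). Next I'll move in to grasp depth.

jog_arm(
  targets=[
    [-0.0025, -0.005, 0.005, 0.2, 0, -0.3, -1],
    [-0.0025, -0.005, 0.018, 0.2, 0, -0.3, -1],
    [-0.0025, -0.005, 0.03, 0.2, 0, -0.3, -1],
    [-0.0025, -0.005, 0.03, 0.2, 0, -0.3, -1],
    [-0.0025, -0.005, 0.03, 0.2, 0, -0.3, -1],
    [-0.0025, -0.005, 0.03, 0.2, 0, -0.3, -1],
  ],
)

```text
t: 4.45
tcp_pos: [438.4, 246.1, 81.9]
tcp_rot: [-180.0, -38.0, 15.5]
wrist_force: [-0.0, 0.5, 0.2]
gripper_width: 1.002
gripper_force: 0.0
```

```bash
python3 - <<'E'
from h import *
g=pose(lane(24.5,0,46.5),38)
rows([g]); print(r.state()["tcp_rot"])
E
```

```text
tcp [439.7 244.4  82.1] row [0.0008, 0.0021, 0.0004] [-0.11, -0.04, 0.14]
[-179.99734424  -38.04432664   15.47204152]
```

jog_arm(
  targets=[
    [0.0005, 0.0015, 0, 0, 0, 0, -1],
    [0.0005, 0.0015, 0, 0, 0, 0, 0.0],
    [0.0005, 0.0015, 0, 0, 0, 0, 0.0],
    [0.0005, 0.0015, 0, 0, 0, 0, 0.2],
    [0.0005, 0.0015, 0, 0, 0, 0, 0.4],
    [0.0005, 0.0015, 0, 0, 0, 0, 1],
    [0.0005, 0.0015, 0, 0, 0, 0, 1],
    [0.0005, 0.0015, 0, 0, 0, 0, 1],
  ],
)

```text
t: 5.25
tcp_pos: [438.9, 244.9, 81.1]
tcp_rot: [-180.0, -37.9, 15.5]
wrist_force: [-0.9, 0.4, -0.1]
gripper_width: 0.464
gripper_force: 29.7
```

```bash
python3 - <<'E'
from h import *
s=r.state(); print(s)
p,R=cur(); g=p-19*R.as_matrix()[:,2]; print("lane grasp",RL.T@(g-T0), "force lane",RL.T@s["wrist_force"])
E
```

```text
{'t': 5.25, 'q': array([ 15.67570064,  -0.6901289 , 135.803806  ,  -0.9061634 ,
         6.94925513,  91.0506346 ]), 'joint_velocities': array([-0.02541055, -0.06672536,  0.04066961, -0.01821152,  0.01782002,
       -0.02323614]), 'effort': array([-7.58321537e-02, -2.35422850e+01, -2.42295331e+01, -1.20330436e-02,
       -2.81279147e+00,  4.97483798e-04]), 'tcp_pos': array([438.8796105 , 244.894329  ,  81.05110898]), 'tcp_rot': array([-179.99182213,  -37.93806217,   15.48407959]), 'wrist_force': array([-0.89487822,  0.38222942, -0.09023797]), 'moment': array([-0.03120756,  0.26406877,  0.0509762 ]), 'gripper_force': 29.69692884857068, 'gripper_width': 0.4640941193510272}
lane grasp [23.50287914  0.6997306  45.75697483] force lane [-0.74719219  0.60481647  0.17592647]
```

jog_arm(
  targets=[
    [0.0025, 0, -0.0075, 0, 0, 0, 1],
    [0.005, 0, -0.015, 0, 0, 0, 1],
    [0.0075, 0, -0.025, 0, 0, 0, 1],
    [0.0105, 0, -0.035, 0, 0, 0, 1],
    [0.0135, 0, -0.046, 0, 0, 0, 1],
    [0.017, 0, -0.057, 0, 0, 0, 1],
    [0.019, 0, -0.065, 0, 0, 0, 1],
    [0.019, 0, -0.065, 0, 0, 0, 1],
  ],
)

```text
t: 6.05
tcp_pos: [415.1, 238.4, 145.1]
tcp_rot: [-180.0, -38.1, 15.5]
wrist_force: [1.3, 0.2, -0.7]
gripper_width: 0.462
gripper_force: 29.8
```

```bash
python3 - <<'E'
from h import *
s=r.state(); print(s["q"],s["tcp_rot"],s["wrist_force"])
p,R=cur(); g=p-19*R.as_matrix()[:,2]; print("lane grasp",RL.T@(g-T0))
f=r.grab_frame("scene"); f2=r.grab_frame("top")
for ff in(f,f2):
  for c,P in caps(ff):
    if P[:,0].mean()<600 : print(c,len(P),np.median(P,0).round(1),(RL.T@(np.median(P,0)-T0)).round(1))
cv2.imwrite("pics/s3.png",cv2.resize(f["image"][150:330,200:440,::-1],None,fx=3.2,fy=3.2,interpolation=cv2.INTER_CUBIC))
E
```

```text
[ 15.69912693 -15.79646029 137.73586748  -0.3467789   20.00242411
  90.48898169] [-179.99090582  -38.05866191   15.49195828] [ 1.30126913  0.24616407 -0.73307159]
lane grasp [ 22.17666948   0.67684457 114.33566912]
[267.7 220.5] 169 [517.1 266.3 137.3] [124.8   0.7  52.8]
[279.8 233.5] 135 [474.7 257.2 121.2] [78.6  3.1 52.5]
[238.2 280.3] 100 [442.  400.2  66.7] [ 65.8 149.7  -0.9]
[272.4 205. ] 209 [519.6 264.1 137.3] [126.5  -2.1  52.2]
[277.7 223.1] 199 [474.  250.9 119.8] [76.  -2.7 51.9]
[226.2 233.8] 95 [445.  396.9  67.1] [ 67.8 145.7  -1.2]
[282.1 250.7] 211 [404.1 234.8 166.4] [ 24.5   0.2 120.3]
[223.8 193.7] 137 [556.1 409.5  51.5] [166.4 128.6 -53.6]
[279.7 236.8] 157 [438.3 241.3 158.8] [ 54.6  -2.6 101.2]
[202.6 236.4] 65 [439.  469.9  36.6] [ 70.1 217.8 -34.4]
```

View pics/s3.png

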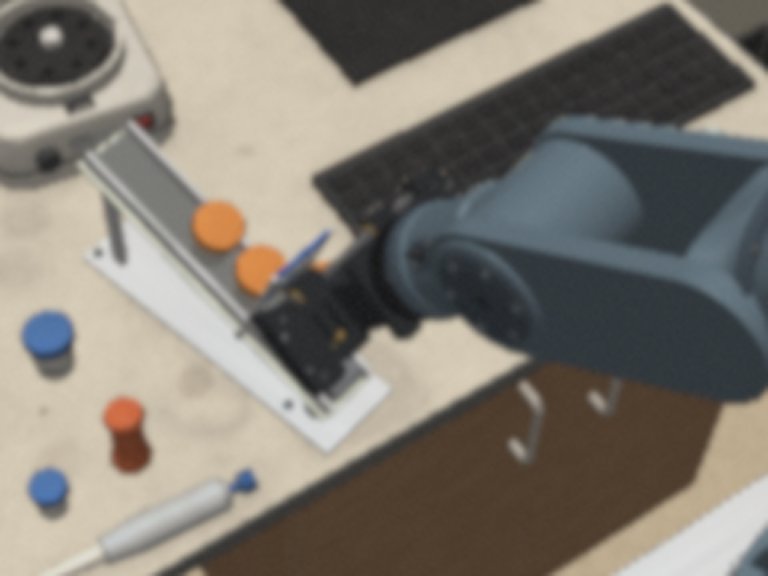

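```bash
python3 - <<'E'
from h import *
p,R=cur(); a=(p+np.array([-5,-90,15]),R)
rows([a,pose([419.5,-14.5,110],18),pose([419.5,-14.5,51],18)])
E
```

```text
tcp [409.8 148.2 159. ] row [-0.0135, 0.0854, -0.0296] [0.0, 0.0, 0.0]
tcp [425.2 -13.   91.9] row [-0.077, 0.2448, 0.0059] [-0.09, -19.96, 0.16]
tcp [425.2 -13.   32.9] row [-0.1133, 0.2448, 0.0524] [-0.09, -19.96, 0.16]
```

jog_arm(
  targets=[
    [-0.007, 0.044, -0.015, 0, 0, 0, 1],
    [-0.0135, 0.085, -0.03, 0, 0, 0, 1],
    [-0.03, 0.127, -0.02, 0, -5, 0, 1],
    [-0.045, 0.165, -0.01, 0, -10, 0, 1],
    [-0.061, 0.205, 0, 0, -15, 0, 1],
    [-0.077, 0.245, 0.006, 0, -20, 0, 1],
    [-0.077, 0.245, 0.006, 0, -20, 0, 1],
    [-0.077, 0.245, 0.006, 0, -20, 0, 1],
  ],
)

```text
t: 6.95
tcp_pos: [424.8, -13.8, 90.5]
tcp_rot: [-179.8, -17.8, 15.3]
wrist_force: [0.2, 1.1, -0.1]
gripper_width: 0.463
gripper_force: 29.8
```

```bash
python3 - <<'E'
from h import *
s=r.state(); print(s["t"],s["q"],s["tcp_rot"],s["wrist_force"])
rows([pose([419.5,-14.5,110],18),pose([419.5,-14.5,51],18)])
f=r.grab_frame("scene"); f2=r.grab_frame("top")
for ff in(f,f2):
  for c,P in caps(ff):
    if P[:,0].mean()<600 and P[:,1].mean()<100: print(c,len(P),np.median(P,0).round(1),np.percentile(P,[5,95],axis=0).round(1).tolist())
cv2.imwrite("pics/s4.png",cv2.resize(f["image"][150:330,270:510,::-1],None,fx=3.2,fy=3.2,interpolation=cv2.INTER_CUBIC))
E
```

```text
6.95 [-27.37349532  -8.31948702 132.52736762  17.55789132  43.95984338
  35.91412272] [-179.83553334  -17.82205359   15.25909141] [ 0.24060637  1.07974246 -0.11678001]
tcp [425.2 -13.   91.9] row [0.001, -0.0007, -0.0012] [-0.15, 0.18, -0.04]
tcp [425.2 -13.   32.9] row [-0.017, -0.0006, 0.055] [-0.15, 0.18, -0.04]
[379.3 241.2] 60 [428.7 -11.7 114.7] [[421.0, -29.4, 112.2], [436.5, 1.6, 118.1]]
```

View pics/s4.png

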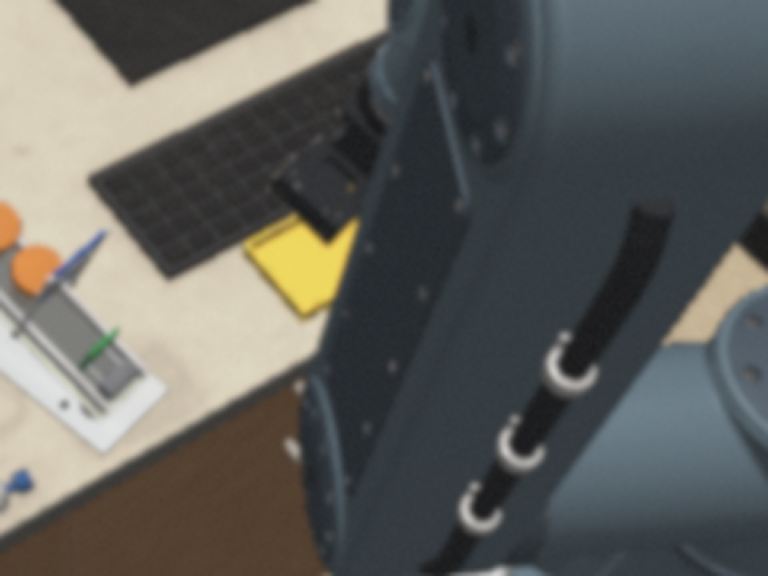

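The gripper is above the yellow tray at crop (320,230), but the arm hides the cup. I'll lower it now.

jog_arm(
  targets=[
    [-0.006, -0.0005, 0.02, 0, 0, 0, 1],
    [-0.011, -0.0005, 0.036, 0, 0, 0, 1],
    [-0.016, -0.0005, 0.05, 0, 0, 0, 1],
    [-0.017, -0.0005, 0.053, 0, 0, 0, 1],
    [-0.017, -0.0005, 0.053, 0, 0, 0, 1],
    [-0.017, -0.0005, 0.053, 0, 0, 0, 1],
  ],
)

```text
t: 7.65
tcp_pos: [425.8, -12.1, 37.2]
tcp_rot: [179.9, -18.0, 15.6]
wrist_force: [-0.1, -0.3, -0.7]
gripper_width: 0.456
gripper_force: 29.8
```

```bash
python3 - <<'E'
from h import *
s=r.state(); print(s["t"],s["tcp_rot"],s["wrist_force"],s["moment"])
rows([pose([419.5,-14.5,50],18)])
f2=r.grab_frame("top")
for c,P in caps(f2):
    if P[:,0].mean()<600 and P[:,1].mean()<100: print(c,len(P),np.median(P,0).round(1),np.percentile(P,[5,95],axis=0).round(1).tolist())
E
```

```text
7.65 [179.94688032 -18.02342945  15.57207166] [-0.10857253 -0.3195083  -0.73629771] [-0.05425655  0.15849721 -0.02912521]
tcp [425.2 -13.   31.9] row [-0.0024, 0.0006, 0.0047] [-0.03, -0.02, 0.26]
```

Free so far. I'll go down in small steps.

jog_arm(
  targets=[
    [-0.001, 0, 0.003, 0, 0, 0, 1],
    [-0.001, 0, 0.003, 0, 0, 0, 1],
    [-0.0012, 0, 0.004, 0, 0, 0, 1],
    [-0.0012, 0, 0.004, 0, 0, 0, 1],
  ],
)

```text
t: 8.1
tcp_pos: [425.4, -12.6, 32.1]
tcp_rot: [-180.0, -17.9, 15.5]
wrist_force: [0.6, -0.4, -0.8]
gripper_width: 0.456
gripper_force: 29.8
```

```bash
python3 - <<'E'
from h import *
s=r.state(); print(s["t"],s["tcp_pos"],s["tcp_rot"],s["wrist_force"],s["moment"])
E
```

```text
8.1 [425.40981738 -12.60933872  32.08029868] [-179.98937796  -17.94536674   15.47511775] [ 0.61380575 -0.4152303  -0.81411588] [-0.04493517  0.14371622  0.01817674]
```

jog_arm(
  targets=[
    [-0.0003, 0, 0.001, 0, 0, 0, 1],
    [-0.0003, 0, 0.001, 0, 0, 0, 1],
  ],
)

```text
t: 8.3
tcp_pos: [425.9, -12.7, 31.4]
tcp_rot: [-180.0, -18.0, 15.5]
wrist_force: [-1.9, 0.7, 5.3]
gripper_width: 0.457
gripper_force: 29.4
```

jog_arm(
  targets=[
    [-0.0003, 0, 0.001, 0, 0, 0, 1],
    [-0.0003, 0, 0.001, 0, 0, 0, 1],
  ],
)

```text
t: 8.5
tcp_pos: [426.7, -12.9, 31.2]
tcp_rot: [180.0, -18.1, 15.5]
wrist_force: [-5.7, 1.1, 16.5]
gripper_width: 0.455
gripper_force: 29.1
```

jog_arm(
  targets=[
    [0.0004, 0, -0.0013, 0, 0, 0, 1],
    [0.0004, 0, -0.0013, 0, 0, 0, 0.3],
    [0.0004, 0, -0.0013, 0, 0, 0, -0.3],
    [0.0004, 0, -0.0013, 0, 0, 0, -1],
    [0.0004, 0, -0.0013, 0, 0, 0, -1],
    [0.0004, 0, -0.0013, 0, 0, 0, -1],
    [0.0004, 0, -0.03, 0, 0, 0, -1],
    [0.0004, 0, -0.07, 0, 0, 0, -1],
  ],
)

```text
t: 9.3
tcp_pos: [403.0, -17.3, 95.4]
tcp_rot: [-179.7, -17.7, 15.4]
wrist_force: [0.6, 0.1, 0.8]
gripper_width: 0.977
gripper_force: 0.0
```

```bash
python3 - <<'E'
from h import *
s=r.state(); print(s["t"],s["tcp_pos"],s["gripper_width"])
up=pose([470,150,250],0)
h=pose([556.5,410.5,46.5],-10)
rows([up,back(h,120)]); rows([back(h,120)],up)
f=r.grab_frame("scene");f2=r.grab_frame("top")
for ff in (f,f2):
  for c,P in caps(ff):
    if P[:,0].mean()<600 and P[:,1].mean()<100: print(c,len(P),np.median(P,0).round(1),np.percentile(P,[5,95],axis=0).round(1).tolist())
E
```

```text
9.3 [402.99387526 -17.30261903  95.3619204 ] 0.9774668791589397
tcp [470. 150. 231.] row [0.1451, -0.1439, -0.0955] [-0.29, -17.67, 0.16]
tcp [573.4 415.1 146. ] row [0.2814, -0.3714, 0.0383] [-0.27, -27.67, 0.18]
tcp [573.4 415.1 146. ] row [0.1697, -0.2284, 0.085] [0.0, -10.0, 0.0]
[376.9 243.6] 93 [419.7 -14.5  56.2] [[404.9, -28.2, 52.8], [434.3, 0.3, 59.3]]
```

jog_arm(
  targets=[
    [0.015, 0, -0.045, 0, 0, 0, -1],
    [0.05, -0.04, -0.08, 0, -5, 0, -1],
    [0.08, -0.075, -0.0955, 0, -10, 0, -1],
    [0.115, -0.11, -0.0955, 0, -15, 0, -1],
    [0.145, -0.144, -0.0955, 0, -17.7, 0, -1],
    [0.145, -0.144, -0.0955, 0, -17.7, 0, -1],
    [0.145, -0.144, -0.0955, 0, -17.7, 0, -1],
  ],
)

```text
t: 10.1
tcp_pos: [471.3, 151.2, 231.1]
tcp_rot: [-180.0, -0.2, 15.7]
wrist_force: [0.5, -0.7, -0.4]
gripper_width: 0.999
gripper_force: 0.0
```

```bash
python3 - <<'E'
from h import *
s=r.state(); print(s["t"],s["tcp_pos"])
rows([back(pose([556.5,410.5,46.5],-10),110)])
for n in("scene","top"):
  f=r.grab_frame(n)
  for c,P in caps(f):
    if P[:,0].mean()<600 and (P[:,1].mean()<100): print(n,c,len(P),np.median(P,0).round(1),np.percentile(P,[5,95],axis=0).round(1).tolist())
  if n=="top": cv2.imwrite("pics/t5.png",cv2.resize(f["image"][140:270,190:440,::-1],None,fx=3.2,fy=3.2,interpolation=cv2.INTER_CUBIC))
E
```

```text
10.1 [471.3187916  151.15961638 231.07006482]
tcp [571.7 414.7 136.1] row [0.1678, -0.2264, 0.0956] [-0.0, -10.16, 0.41]
scene [372.5 219. ] 148 [418.3 -12.   55.8] [[401.4, -28.7, 51.6], [437.8, 4.4, 59.6]]
top [376.5 243.8] 93 [419.5 -12.   55.7] [[405.9, -28.1, 52.4], [435.9, 0.2, 59.5]]
```

jog_arm(
  targets=[
    [0.027, -0.038, 0.01, 0, -2, 0, -1],
    [0.055, -0.075, 0.02, 0, -4, 0, -1],
    [0.083, -0.113, 0.035, 0, -6, 0, -1],
    [0.111, -0.15, 0.053, 0, -8, 0, -1],
    [0.14, -0.188, 0.075, 0, -10, 0.2, -1],
    [0.168, -0.2265, 0.0955, 0, -10.1, 0.4, -1],
    [0.168, -0.2265, 0.0955, 0, -10.1, 0.4, -1],
    [0.168, -0.2265, 0.0955, 0, -10.1, 0.4, -1],
  ],
)

```text
t: 11.0
tcp_pos: [572.4, 410.9, 135.0]
tcp_rot: [179.9, 10.1, 15.0]
wrist_force: [-0.3, -0.1, 0.1]
gripper_width: 1.001
gripper_force: 0.0
```

```bash
python3 - <<'E'
from h import *
s=r.state(); print(s["t"],s["tcp_pos"],s["tcp_rot"],s["q"])
h=pose([557,410.5,46],-10)
rows([back(h,40),h])
E
```

```text
11.0 [572.36225842 410.86866858 135.01357777] [179.9133469   10.09579677  15.02622687] [25.28321843 38.34182193 66.61923884  1.70991077 84.9940602  99.95175585]
tcp [560.5 411.5  66.7] row [0.0009, -0.0037, 0.0692] [0.04, 0.1, -0.27]
tcp [553.8 409.6  27.3] row [0.0009, -0.0038, 0.1092] [0.04, 0.1, -0.27]
```

jog_arm(
  targets=[
    [0.001, -0.0037, 0.035, 0, 0, -0.3, -1],
    [0.001, -0.0037, 0.069, 0, 0, -0.3, -1],
    [0.001, -0.0037, 0.09, 0, 0, -0.3, -1],
    [0.001, -0.0037, 0.105, 0, 0, -0.3, -1],
    [0.001, -0.0037, 0.109, 0, 0, -0.3, -1],
    [0.001, -0.0037, 0.109, 0, 0, -0.3, -1],
    [0.001, -0.0037, 0.109, 0, 0, -0.3, -1],
  ],
)

```text
t: 11.7
tcp_pos: [556.4, 411.7, 32.1]
tcp_rot: [-179.9, 9.7, 15.4]
wrist_force: [0.8, -0.1, -0.1]
gripper_width: 0.996
gripper_force: 0.0
```

```bash
python3 - <<'E'
from h import *
s=r.state(); print(s["t"],s["tcp_pos"],s["tcp_rot"],s["wrist_force"])
rows([pose([557,410.5,46],-10)])
E
```

```text
11.7 [556.42863358 411.73105274  32.12933033] [-179.94179759    9.67270441   15.35602167] [ 0.83044168 -0.06028655 -0.09250519]
tcp [553.8 409.6  27.3] row [-0.0022, 0.0013, 0.0053] [-0.05, -0.33, 0.06]
```

jog_arm(
  targets=[
    [-0.0015, 0.001, 0.0045, 0, 0, 0, -1],
    [-0.0015, 0.001, 0.0045, 0, 0, 0, -0.3],
    [-0.0015, 0.001, 0.0045, 0, 0, 0, 0],
    [-0.0015, 0.001, 0.0045, 0, 0, 0, 0.3],
    [-0.0015, 0.001, 0.0045, 0, 0, 0, 1],
    [-0.0015, 0.001, 0.0045, 0, 0, 0, 1],
    [-0.0015, 0.001, 0.0045, 0, 0, 0, 1],
    [-0.0015, 0.001, 0.0045, 0, 0, 0, 1],
  ],
)

```text
t: 12.5
tcp_pos: [553.1, 410.2, 25.8]
tcp_rot: [-180.0, 9.9, 15.4]
wrist_force: [-0.0, 1.0, -0.9]
gripper_width: 0.461
gripper_force: 29.6
```

```bash
python3 - <<'E'
from h import *
s=r.state(); p,R=cur(); g=p-19*R.as_matrix()[:,2]
print(s["t"],p,s["tcp_rot"],s["wrist_force"],"grasp",g, s["gripper_width"])
a=(p+np.array([0,0,150]),R)
rows([a,pose(lane(190,-1.5,45.5+55),10),pose(lane(190,-1.5,45.5+15),10)])
E
```

```text
12.5 [553.07591699 410.1856457   25.79812136] [-179.97354877    9.85108509   15.39258736] [-0.02598204  1.02958968 -0.87234465] grasp [556.21231493 411.04001918  44.51797857] 0.46069024644960554
tcp [553.1 410.2 175.8] row [-0.0257, -0.0001, -0.1478] [0.0, 0.0, 0.0]
tcp [564.2 276.9 185.7] row [-0.0516, 0.1314, -0.1534] [-0.03, 19.85, 0.09]
tcp [577.4 280.5 148.1] row [-0.0317, 0.1315, -0.1187] [-0.03, 19.85, 0.09]
```

jog_arm(
  targets=[
    [-0.008, 0, -0.045, 0, 0, 0, 1],
    [-0.016, 0, -0.09, 0, 0, 0, 1],
    [-0.0257, 0, -0.135, 0, 0, 0, 1],
    [-0.033, 0.045, -0.15, 0, 7, 0, 1],
    [-0.043, 0.09, -0.153, 0, 14, 0, 1],
    [-0.0516, 0.131, -0.153, 0, 19.8, 0, 1],
    [-0.0516, 0.131, -0.153, 0, 19.8, 0, 1],
    [-0.0516, 0.131, -0.153, 0, 19.8, 0, 1],
  ],
)

```text
t: 13.3
tcp_pos: [563.6, 276.2, 185.7]
tcp_rot: [-180.0, -9.9, 15.3]
wrist_force: [0.3, 0.3, -0.1]
gripper_width: 0.457
gripper_force: 29.7
```

```bash
cat >>h.py <<'E'
def look():
    p,R=cur(); g=p-19*R.as_matrix()[:,2]; s=r.state()
    print(s["t"],"rot",s["tcp_rot"].round(2),"grasp lane",(RL.T@(g-T0)).round(2),"F lane",(RL.T@s["wrist_force"]).round(2),"w",round(s["gripper_width"],3))
def seecaps(n):
    f=r.grab_frame(n)
    for c,P in caps(f):
        L=(P-T0)@RL
        if abs(np.median(L[:,1]))<40: print(n,c,len(P),"med",np.median(L,0).round(1),"5-95 mid",np.percentile(L,[5,95],axis=0).mean(0).round(1))
    return f
E
python3 - <<'E'
from h import *
look()
for n in("top","scene"):
    f=seecaps(n); P=cloud(f).reshape(-1,3); P=P[~np.isnan(P[:,0])]; L=(P-T0)@RL
    for a,b in((145,160),(160,180),(180,200),(200,220),(220,235),(235,249)):
        q=L[(L[:,0]>a)&(L[:,0]<b)&(abs(L[:,1])<35)&(L[:,2]>-6)&(L[:,2]<22)]; print(n,a,len(q),np.percentile(q[:,1],[2,98]).round(1) if len(q)>5 else "")
    cv2.imwrite(f"pics/{n}6.png",cv2.resize(f["image"][150:270,200:320,::-1],None,fx=4.8,fy=4.8,interpolation=cv2.INTER_CUBIC))
E
```

```text
13.3 rot [-179.96   -9.93   15.27] grasp lane [189.23  -1.96 100.73] F lane [ 0.32  0.21 -0.26] w 0.457
top [274.4 223.9] 99 med [76.1  6.  52.4] 5-95 mid [76.   7.2 52. ]
top [275.  238.3] 88 med [ 54.6   9.6 101.8] 5-95 mid [54.5  9.7 99.7]
top 145 0 
top 160 0 
top 180 0 
top 200 0 
top 220 61 [-28.2  23.5]
top 235 113 [-31.2  21.9]
scene [267.6 220.5] 168 med [124.9   1.2  53.2] 5-95 mid [125.    1.   52.5]
scene [279.7 233.6] 130 med [78.   2.9 53. ] 5-95 mid [79.   1.9 51.9]
scene 145 85 [-24.3  28.7]
scene 160 160 [-24.8  30.1]
scene 180 121 [-23.1  29.4]
scene 200 33 [-3.9 29.3]
scene 220 8 [25.2 29.5]
scene 235 5
```

View pics/top6.png

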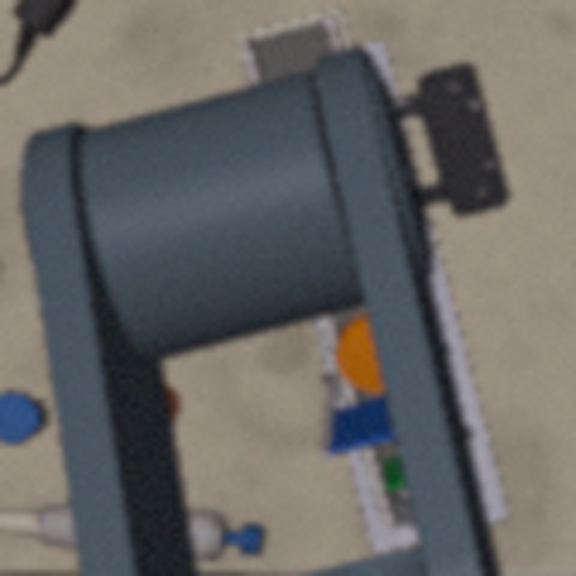

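The top view is blocked by the wrist, so I'll check the scene view.

View pics/scene6.png

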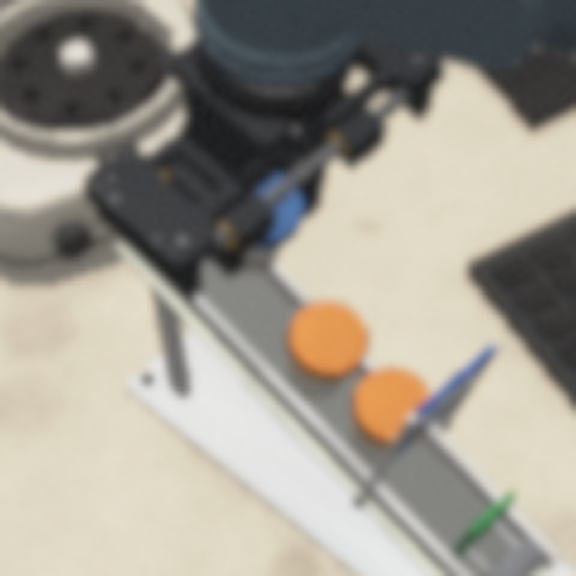

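```bash
python3 - <<'E'
from h import *
look()
rows([pose(lane(190,-1.3,44.5+z),10) for z in(18,8,2,0)])
E
```

```text
13.4 rot [-179.95  -10.04   15.39] grasp lane [191.35  -0.64 100.69] F lane [ 0.27 -0.52  0.01] w 0.461
tcp [576.7 280.5 150. ] row [0.0053, 0.0007, 0.0379] [-0.06, -0.04, 0.08]
tcp [580.  281.4 140.6] row [0.007, 0.0007, 0.0477] [-0.06, -0.04, 0.08]
tcp [582.  281.9 135. ] row [0.008, 0.0007, 0.0536] [-0.06, -0.04, 0.08]
tcp [582.7 282.1 133.1] row [0.0084, 0.0007, 0.0556] [-0.06, -0.04, 0.08]
```

jog_arm(
  targets=[
    [0.0035, 0, 0.02, 0, 0, 0, 1],
    [0.0065, 0, 0.038, 0, 0, 0, 1],
    [0.0065, 0, 0.038, 0, 0, 0, 1],
  ],
)

```text
t: 13.7
tcp_pos: [576.2, 281.7, 146.4]
tcp_rot: [-180.0, -9.7, 15.5]
wrist_force: [0.3, -0.0, -0.7]
gripper_width: 0.463
gripper_force: 29.7
```

jog_arm(
  targets=[
    [0.0008, 0, 0.005, 0, 0, 0, 1],
    [0.0014, 0, 0.008, 0, 0, 0, 1],
    [0.0014, 0, 0.008, 0, 0, 0, 1],
  ],
)

```text
t: 14.0
tcp_pos: [579.5, 281.8, 141.6]
tcp_rot: [-180.0, -10.0, 15.4]
wrist_force: [0.0, -0.8, -0.0]
gripper_width: 0.457
gripper_force: 29.8
```

```bash
python3 - <<'E'
from h import *
look(); print(r.state()["moment"])
E
```

```text
14.0 rot [-179.97   -9.97   15.4 ] grasp lane [190.    -0.8   53.58] F lane [-0.2  -0.81  0.02] w 0.457
[-6.08423234e-02  9.61462806e-02 -9.00425995e-05]
```

jog_arm(
  targets=[
    [0.0006, 0, 0.0035, 0, 0, 0, 1],
    [0.0012, 0, 0.007, 0, 0, 0, 1],
    [0.0012, 0, 0.007, 0, 0, 0, 1],
  ],
)

```text
t: 14.3
tcp_pos: [581.3, 282.0, 134.2]
tcp_rot: [-180.0, -9.9, 15.4]
wrist_force: [0.2, 1.0, -0.7]
gripper_width: 0.457
gripper_force: 29.8
```

jog_arm(
  targets=[
    [0.0002, 0, 0.001, 0, 0, 0, 1],
    [0.0002, 0, 0.001, 0, 0, 0, 1],
  ],
)

```text
t: 14.5
tcp_pos: [581.9, 282.1, 133.7]
tcp_rot: [-180.0, -9.9, 15.4]
wrist_force: [-0.1, 0.6, -0.3]
gripper_width: 0.461
gripper_force: 29.8
```

```bash
python3 - <<'E'
from h import *
look(); print(r.state()["moment"])
E
```

```text
14.5 rot [-179.97   -9.94   15.38] grasp lane [189.51  -1.09  45.33] F lane [-0.03  0.59 -0.29] w 0.461
[ 0.00165966  0.08781452 -0.03373149]
```

jog_arm(
  targets=[
    [0.0002, 0, 0.001, 0, 0, 0, 1],
    [0.0002, 0, 0.001, 0, 0, 0, 1],
  ],
)

```text
t: 14.7
tcp_pos: [582.4, 282.3, 133.2]
tcp_rot: [-180.0, -10.0, 15.4]
wrist_force: [-0.7, -1.0, 0.5]
gripper_width: 0.458
gripper_force: 29.7
```

jog_arm(
  targets=[
    [0.0001, 0, 0.0005, 0, 0, 0, 1],
    [0.0001, 0, 0.0005, 0, 0, 0, 1],
  ],
)

```text
t: 14.9
tcp_pos: [582.7, 282.4, 133.2]
tcp_rot: [-180.0, -10.0, 15.4]
wrist_force: [-3.3, -0.9, 4.6]
gripper_width: 0.459
gripper_force: 29.7
```

jog_arm(
  targets=[
    [-0.0002, 0, -0.0012, 0, 0, 0, 1],
    [-0.0002, 0, -0.0012, 0, 0, 0, 1],
    [-0.0041, 0, -0.0005, 0, 0, 0, 1],
    [-0.0081, 0, 0.0002, 0, 0, 0, 1],
    [-0.012, 0, 0.0009, 0, 0, 0, 1],
    [-0.016, 0, 0.0016, 0, 0, 0, 1],
    [-0.0199, 0, 0.0023, 0, 0, 0, 1],
    [-0.0199, 0, 0.0023, 0, 0, 0, 1],
  ],
)

```text
t: 15.7
tcp_pos: [563.1, 277.1, 126.2]
tcp_rot: [-180.0, -9.9, 15.4]
wrist_force: [-0.0, -0.5, -0.7]
gripper_width: 0.46
gripper_force: 29.8
```

```bash
python3 - <<'E'
from h import *
look(); seecaps("scene")
E
```

```text
15.7 rot [-179.97   -9.89   15.38] grasp lane [168.71  -1.03  44.91] F lane [-0.41 -0.52 -0.6 ] w 0.46
scene [267.5 220.4] 172 med [124.8   1.4  52.7] 5-95 mid [125.4   1.6  52.7]
scene [279.7 233.6] 130 med [77.9  3.1 52.9] 5-95 mid [78.5  1.7 52.6]
```

jog_arm(
  targets=[
    [-0.0039, 0, 0.0007, 0, 0, 0, 1],
    [-0.0079, 0, 0.0014, 0, 0, 0, 1],
    [-0.0118, 0, 0.0021, 0, 0, 0, 1],
    [-0.0158, 0, 0.0028, 0, 0, 0, 1],
    [-0.0197, 0, 0.0035, 0, 0, 0, 1],
    [-0.0236, 0, 0.0042, 0, 0, 0, 1],
    [-0.0276, 0, 0.0049, 0, 0, 0, 1],
    [-0.0315, 0, 0.0056, 0, 0, 0, 1],
  ],
)

```text
t: 16.55
tcp_pos: [534.6, 269.1, 115.5]
tcp_rot: [-180.0, -9.9, 15.4]
wrist_force: [0.3, -0.4, -0.7]
gripper_width: 0.459
gripper_force: 29.8
```

```bash
python3 - <<'E'
from h import *
look(); f=seecaps("scene")
E
```

```text
16.55 rot [-179.98   -9.95   15.38] grasp lane [137.23  -1.14  45.02] F lane [-0.05 -0.45 -0.7 ] w 0.459
scene [276.2 229.9] 193 med [92.5  2.9 52.8] 5-95 mid [90.   2.  52.6]
scene [289.2 243. ] 83 med [43.8  2.1 52.5] 5-95 mid [42.9  1.7 52.9]
```

jog_arm(
  targets=[
    [-0.003, 0, 0.0005, 0, 0, 0, 1],
    [-0.0059, 0, 0.001, 0, 0, 0, 1],
    [-0.0089, 0, 0.0016, 0, 0, 0, 1],
    [-0.0118, 0, 0.0021, 0, 0, 0, 1],
    [-0.0148, 0, 0.0026, 0, 0, 0, 1],
    [-0.0177, 0, 0.0031, 0, 0, 0, 1],
    [-0.0197, 0, 0.0035, 0, 0, 0, 1],
    [-0.0197, 0, 0.0035, 0, 0, 0, 1],
  ],
)

```text
t: 17.4
tcp_pos: [516.4, 264.2, 108.6]
tcp_rot: [-180.0, -9.9, 15.4]
wrist_force: [0.2, -0.2, -0.9]
gripper_width: 0.463
gripper_force: 29.8
```

jog_arm(
  targets=[
    [-0.001, 0, 0.0002, 0, 0, 0, 1],
    [-0.002, 0, 0.0003, 0, 0, 0, 1],
    [-0.003, 0, 0.0005, 0, 0, 0, 1],
    [-0.003, 0, 0.0005, 0, 0, 0, 1],
  ],
)

```text
t: 17.8
tcp_pos: [513.9, 263.5, 107.7]
tcp_rot: [-180.0, -9.9, 15.4]
wrist_force: [0.6, -0.2, 0.1]
gripper_width: 0.457
gripper_force: 29.8
```

```bash
python3 - <<'E'
from h import *
look(); f=seecaps("scene"); look()
E
```

```text
17.8 rot [-179.97   -9.94   15.38] grasp lane [114.4   -1.17  45.02] F lane [ 0.5  -0.33 -0.05] w 0.457
scene [279.8 234.2] 119 med [76.3  4.8 52.7] 5-95 mid [77.5  2.2 51.9]
scene [292.7 246.7] 184 med [30.2  1.8 52.5] 5-95 mid [31.2  1.5 52.7]
17.85 rot [-179.98   -9.94   15.38] grasp lane [114.48  -1.18  45.04] F lane [ 0.1   0.21 -0.92] w 0.457
```

jog_arm(
  targets=[
    [-0.001, 0, 0.0002, 0, 0, 0, 1],
    [-0.002, 0, 0.0004, 0, 0, 0, 1],
    [-0.003, 0, 0.0005, 0, 0, 0, 1],
    [-0.004, 0, 0.0007, 0, 0, 0, 1],
    [-0.004, 0, 0.0007, 0, 0, 0, 1],
  ],
)

```text
t: 18.35
tcp_pos: [510.1, 262.4, 106.3]
tcp_rot: [-180.0, -9.9, 15.4]
wrist_force: [0.2, 0.4, -0.8]
gripper_width: 0.456
gripper_force: 29.8
```

jog_arm(
  targets=[
    [-0.001, 0, 0.0002, 0, 0, 0, 1],
    [-0.002, 0, 0.0004, 0, 0, 0, 1],
    [-0.002, 0, 0.0004, 0, 0, 0, 1],
  ],
)

```text
t: 18.65
tcp_pos: [508.3, 261.9, 105.6]
tcp_rot: [-180.0, -9.9, 15.4]
wrist_force: [-1.0, -0.9, -0.2]
gripper_width: 0.457
gripper_force: 29.8
```

jog_arm(
  targets=[
    [-0.001, 0, 0.0002, 0, 0, 0, 1],
    [-0.002, 0, 0.0004, 0, 0, 0, 1],
    [-0.002, 0, 0.0004, 0, 0, 0, 1],
  ],
)

```text
t: 18.95
tcp_pos: [506.5, 261.4, 104.8]
tcp_rot: [-180.0, -9.9, 15.4]
wrist_force: [-0.3, 0.7, -0.3]
gripper_width: 0.461
gripper_force: 29.8
```

```bash
python3 - <<'E'
from h import *
look(); f=seecaps("scene"); look()
E
```

```text
18.95 rot [-179.98   -9.94   15.38] grasp lane [106.22  -1.16  44.94] F lane [-0.22  0.74 -0.29] w 0.461
scene [280.7 235.4] 77 med [72.8  5.3 52.9] 5-95 mid [73.4  3.5 52.9]
scene [294.1 248. ] 214 med [24.5  1.7 52.4] 5-95 mid [27.7  1.1 52.5]
19.0 rot [-179.98   -9.94   15.38] grasp lane [106.28  -1.18  44.96] F lane [-0.93 -0.43 -0.9 ] w 0.459
```

jog_arm(
  targets=[
    [-0.001, 0, 0.0002, 0, 0, 0, 1],
    [-0.0015, 0, 0.0003, 0, 0, 0, 1],
    [-0.0015, 0, 0.0003, 0, 0, 0, 1],
  ],
)

```text
t: 19.3
tcp_pos: [505.1, 261.1, 104.3]
tcp_rot: [-180.0, -9.9, 15.4]
wrist_force: [-0.3, -1.8, -0.6]
gripper_width: 0.457
gripper_force: 29.8
```

jog_arm(
  targets=[
    [-0.001, 0, 0.0002, 0, 0, 0, 1],
    [-0.0015, 0, 0.0003, 0, 0, 0, 1],
    [-0.0015, 0, 0.0003, 0, 0, 0, 1],
  ],
)

```text
t: 19.6
tcp_pos: [504.0, 260.7, 103.9]
tcp_rot: [-180.0, -10.0, 15.4]
wrist_force: [-0.6, 0.5, -0.0]
gripper_width: 0.458
gripper_force: 29.8
```

```bash
python3 - <<'E'
from h import *
look(); f=seecaps("scene"); look();seecaps("scene"); look()
cv2.imwrite("pics/s7.png",cv2.resize(f["image"][190:280,240:360,::-1],None,fx=6,fy=6,interpolation=cv2.INTER_CUBIC))
E
```

```text
19.6 rot [-179.98   -9.96   15.38] grasp lane [103.39  -1.19  44.92] F lane [-0.39  0.63  0.11] w 0.458
scene [280.7 236.1] 63 med [71.6  6.1 52.3] 5-95 mid [71.5  4.8 52.9]
scene [294.5 248.4] 225 med [22.7  2.1 52.6] 5-95 mid [26.6  1.9 52.4]
19.65 rot [-179.98   -9.96   15.38] grasp lane [103.42  -1.2   44.94] F lane [ 0.02  0.84 -0.42] w 0.461
scene [280.7 236.1] 63 med [72.3  6.4 52.7] 5-95 mid [71.3  4.5 52.4]
scene [294.4 248.4] 221 med [22.9  1.8 52.4] 5-95 mid [26.5  1.6 52.6]
19.7 rot [-179.97   -9.95   15.38] grasp lane [103.39  -1.17  44.92] F lane [ 0.35 -0.07 -0.6 ] w 0.456
```

jog_arm(
  targets=[
    [-0.001, 0, 0.0002, 0, 0, 0, 1],
    [-0.0015, 0, 0.0003, 0, 0, 0, 1],
    [-0.0015, 0, 0.0003, 0, 0, 0, 1],
  ],
)

```text
t: 20.0
tcp_pos: [502.7, 260.4, 103.4]
tcp_rot: [-180.0, -10.0, 15.4]
wrist_force: [1.3, 0.6, -1.3]
gripper_width: 0.456
gripper_force: 29.8
```

jog_arm(
  targets=[
    [-0.001, 0, 0.0002, 0, 0, 0, 1],
    [-0.0015, 0, 0.0003, 0, 0, 0, 1],
    [-0.0015, 0, 0.0003, 0, 0, 0, 1],
  ],
)

```text
t: 20.3
tcp_pos: [501.4, 260.0, 102.9]
tcp_rot: [-180.0, -10.0, 15.4]
wrist_force: [1.7, 1.3, -0.3]
gripper_width: 0.461
gripper_force: 29.8
```

```bash
python3 - <<'E'
from h import *
look(); f=seecaps("scene"); look();seecaps("scene"); look()
cv2.imwrite("pics/s7.png",cv2.resize(f["image"][190:280,240:360,::-1],None,fx=6,fy=6,interpolation=cv2.INTER_CUBIC))
E
```

```text
20.3 rot [-179.98   -9.98   15.38] grasp lane [100.51  -1.22  44.92] F lane [ 1.83  0.83 -0.93] w 0.461
scene [294.7 248.7] 234 med [21.5  1.3 52.8] 5-95 mid [25.7  1.3 52.7]
20.35 rot [-179.98   -9.98   15.38] grasp lane [100.53  -1.2   44.93] F lane [ 2.38  0.02 -0.62] w 0.46
scene [294.7 248.7] 235 med [21.2  1.9 52.6] 5-95 mid [25.8  1.4 52.6]
20.4 rot [-179.98   -9.97   15.38] grasp lane [100.51  -1.19  44.92] F lane [ 1.64  1.04 -0.37] w 0.46
```

View pics/s7.png

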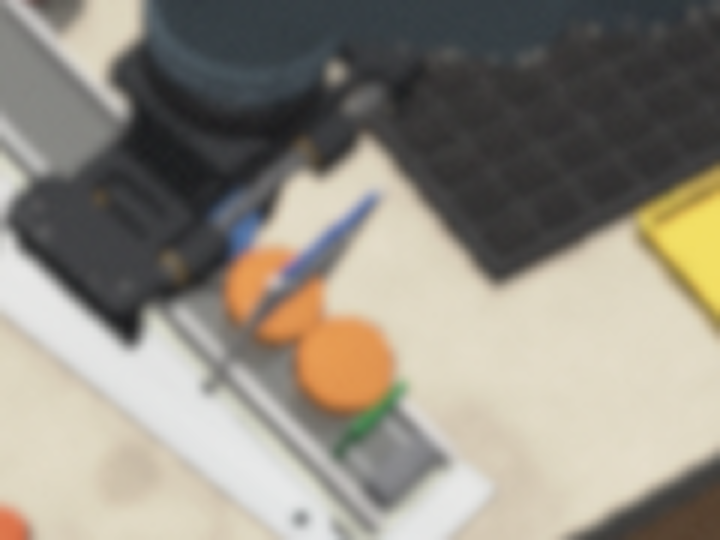

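The row is touching: blue cap, two orange caps and the green stop at (370,420) are all in contact. The force is about 2 N, so the stop is giving by about 2.8 mm. I'll press about 2.4 mm further.

jog_arm(
  targets=[
    [-0.0008, 0, 0.0001, 0, 0, 0, 1],
    [-0.0016, 0, 0.0003, 0, 0, 0, 1],
    [-0.0024, 0, 0.0004, 0, 0, 0, 1],
    [-0.0024, 0, 0.0004, 0, 0, 0, 1],
    [-0.0024, 0, 0.0004, 0, 0, 0, 1],
  ],
)

```text
t: 20.9
tcp_pos: [499.2, 259.4, 102.1]
tcp_rot: [-180.0, -10.0, 15.4]
wrist_force: [3.1, 1.4, 0.1]
gripper_width: 0.459
gripper_force: 29.7
```

```bash
python3 - <<'E'
from h import *
for i in range(4): look(); f=r.grab_frame("scene")
E
```

```text
20.9 rot [-179.98   -9.98   15.38] grasp lane [98.09 -1.2  44.95] F lane [ 3.18  0.56 -1.1 ] w 0.459
20.95 rot [-179.98   -9.97   15.38] grasp lane [98.07 -1.21 44.93] F lane [ 4.5  -0.45  0.48] w 0.459
21.0 rot [-179.98   -9.97   15.38] grasp lane [98.06 -1.21 44.92] F lane [ 3.88  0.11 -0.46] w 0.456
21.05 rot [-179.97   -9.97   15.38] grasp lane [98.04 -1.18 44.92] F lane [ 4.77  0.39 -0.77] w 0.461
```

About 4 N, so the stop is giving by about 5.5 mm. I'll ease back slightly, let go and withdraw.

jog_arm(
  targets=[
    [0.001, 0, -0.0002, 0, 0, 0, 1],
    [0.0024, 0, -0.0004, 0, 0, 0, 1],
    [0.0024, 0, -0.0004, 0, 0, 0, 0.3],
    [0.0024, 0, -0.0004, 0, 0, 0, -0.2],
    [0.0024, 0, -0.0004, 0, 0, 0, -1],
    [0.0024, 0, -0.0004, 0, 0, 0, -1],
    [0.0024, 0, -0.0004, 0, 0, 0, -1],
    [0.0024, 0, -0.0004, 0, 0, 0, -1],
  ],
)

```text
t: 21.9
tcp_pos: [501.0, 259.9, 102.6]
tcp_rot: [-180.0, -9.9, 15.4]
wrist_force: [-0.5, -0.0, 0.6]
gripper_width: 0.887
gripper_force: 0.0
```

jog_arm(
  targets=[
    [0, 0, -0.015, 0, 0, 0, -1],
    [0, 0, -0.04, 0, 0, 0, -1],
    [0, 0, -0.08, 0, 0, 0, -1],
    [0, 0, -0.12, 0, 0, 0, -1],
    [0, -0.05, -0.15, 0, 0, 0, -1],
    [0, -0.1, -0.15, 0, 0, 0, -1],
    [0, -0.14, -0.15, 0, 0, 0, -1],
    [0, -0.14, -0.15, 0, 0, 0, -1],
  ],
)

```text
t: 22.7
tcp_pos: [437.0, 392.6, 252.6]
tcp_rot: [-179.8, -10.1, 15.7]
wrist_force: [0.3, -1.0, -0.1]
gripper_width: 1.002
gripper_force: 0.0
```

```bash
python3 - <<'E'
from h import *
look()
for n in("scene","top"):
    f=seecaps(n)
    for c,P in caps(f):
        if P[:,1].mean()<100: print("tray",np.median(P,0))
    if n=="scene": cv2.imwrite("pics/s8.png",cv2.resize(f["image"][180:310,200:390,::-1],None,fx=4,fy=4,interpolation=cv2.INTER_CUBIC))
E
```

```text
22.7 rot [-179.84  -10.08   15.66] grasp lane [126.25 143.65 194.89] F lane [-0.06 -1.04 -0.13] w 1.002
scene [295.  248.2] 231 med [21.8  0.5 53.7] 5-95 mid [26.   0.3 53.8]
tray [418.80800313 -12.2938434   55.69394429]
top [278.9 226.9] 141 med [64.7 -2.4 52.6] 5-95 mid [65.6 -2.4 52.2]
top [284.5 245. ] 113 med [14.  -2.9 53.1] 5-95 mid [12.6 -3.2 52.8]
top [274.  212.4] 100 med [107.   -0.9  52.5] 5-95 mid [105.7  -1.5  52.8]
top [279.4 236.9] 147 med [ 54.7  -1.  100.7] 5-95 mid [54.9 -1.2 99.5]
tray [712.11760621  20.6767709  670.587167  ]
tray [419.54715833 -14.4325238   55.95737349]
```

View pics/s8.png

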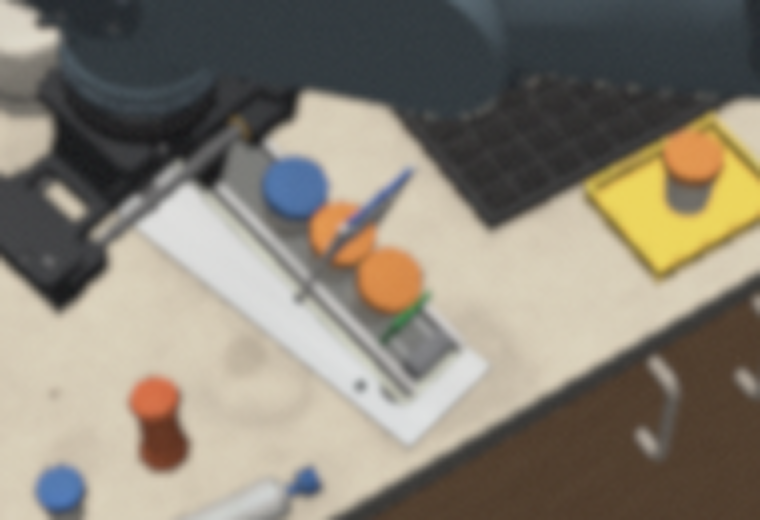

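The blue cap and both orange caps stand in an evenly spaced row against the stop at (295,187), (343,233) and (390,280), and the old cup stands upright in the tray at (692,165). I'll check the blue cap's spacing and lean, then hand in.

```bash
python3 - <<'E'
from h import *
f=r.grab_frame("scene"); P=cloud(f); H=hsv(f)
L=(P-T0)@RL
m=(H[...,0]>95)&(H[...,0]<125)&(H[...,1]>110)&(abs(L[...,0]-105)<35)&(abs(L[...,1])<35)&(abs(L[...,2]-52)<8)
q=L[m]; print(len(q),np.median(q,0),np.percentile(q,[3,97],axis=0))
A=np.c_[q[:,:2],np.ones(len(q))]; print("tilt deg",np.degrees(np.linalg.lstsq(A,q[:,2],rcond=None)[0][:2]))
r.grab_frame("scene"); look(); print(r.hand_in())
E
```

```text
154 [103.00202678   3.31008326  53.48042738] [[ 87.75315436 -14.00916067  49.49088432]
 [119.24083957  19.01485558  57.46884718]]
tilt deg [-2.86594486  0.65640813]
22.9 rot [-180.     -9.95   15.36] grasp lane [126.29 138.01 193.04] F lane [-0.27  0.16 -0.94] w 1.003
the job is handed in; nothing more can be done
None
```

I handed the job in at 22.9 s; the hand-in returned no verdict. The oldest cup stands in the tray, and the other three stand in the lane in an evenly spaced row against the stop, pressed at about 4 N, the top of the 3–4 N asked (roughly 5.5 mm of give), then let go; I did not re-check the decapper or wipe pack positions at the end.

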